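# Inspect the round printing stamp under the loupe

### The arm

A 7-joint arm with a two-finger parallel gripper is mounted at the origin on the work surface. World frame = base frame: x ahead of the robot, y to its left, z up, the work surface at z = 0. Lengths are in m, angles in rad, forces in N, time in s.
With the tool pointing down it reaches from about 0.4 to 0.875 m from the base axis. Payload 19.3 kg.
Tool frame: the origin (TCP) lies at the very end of the fingers, on their centre line; the grasp point (between the pads) lies bot.tcp_to_grasp behind it (bot.tcp_to_grasp is the distance from the TCP to the grasp point, in m); z points along the fingers, y is the direction in which the jaws open and shut (so a half turn about z gives the same grasp; the last joint's range is limited). The gripper opens to 85 mm and grips with 20 to 120 N. Pads are 22 mm wide; open, the fingers measure 114 mm over their backs; the gripper's body (76 mm by 85 mm) begins 54 mm behind the grasp point. The pads swing forward as they close: fully open they stand 13 mm farther back than shut.
Start: joints at [1.046, 0.521, -0.036, 1.599, 0.021, 1.021, -0.113], TCP at [0.275, -0.561, 0.205] pointing down, gripper open.
Joint ranges: [-2.91, 2.91], [-0.3, 2.13], [-1.5, 1.42], [0.17, 2.43], [-1.26, 4.41], [0.16, 1.93], [-2.52, 2.52]. Speed limits (rad/s): [1.89, 1.89, 2.39, 2.39, 3.01, 3.01, 3.01].

### API

Orientations are given as [roll, pitch, yaw] about the fixed x, y, z axes, in that order (R = Rz(yaw) Ry(pitch) Rx(roll)).
In Python, from workcell import bot gives the robot as it stands.
- The arm moves only by the tool servo_tool, never from a script. Its argument "targets" is a list of rows, each a list of 2 entries, a list of its own where there are three numbers: the shift along the tool's x, y, z in units of 0.05 m (1.0 is 0.05 m), then the turn about the tool's z in units of 5 degrees (1.0 is 5 degrees). A call has 1 to 12 rows; each row shifts and turns the commanded pose from where the row before left it, along the tool's axes as they then stand; what a row does not reach is not made up. A row lasts 1/8 s, in which the tool goes at most 62.5 mm and 10.7 degrees, less where a joint would pass 70% of its speed; a pose out of reach is approached as far as the arm can. A call with a number of a shift or a turn outside -1 to 1 is refused whole. A call with a gripper value outside its range is refused whole. "gripper" is the opening, from -1 (shut) to 1 (fully open), so that 0 is half open, set as the call begins (left out, the last holds). The fingers move at their own pace and stop on an object; "newtons" is the grip in N (left out, the last holds). Time passes only in rows, so rows that do not move let the fingers close. It gives the time, the measured TCP pose, the force and the opening at its end, in the units of the state.
- bot.observe(): the state, without advancing time (a new reading comes with each control period).
- bot.grab_frame(name): name is "scene" or "side" or "wrist"; returns the picture (384x512x3 uint8, blue, green, red); there is no depth.
- bot.get_calibration(name): a dict with "fx", "fy", "cx", "cy" (pixels), "pose" (4x4, takes a point from camera to world coordinates). Camera axes: x right, y up, looking along -z (the intrinsics and any distortion apply to the point x, -y, -z); pixel columns grow to the right and rows downward; lengths in m; the calibration is good to about 2 mm. A picture is of the moment at which its call begins: read the wrist's pose just before it. get_calibration takes no time and is no camera call; for the wrist camera it gives the pose at the moment of the call.
- bot.job_done(): hands the job in, once; it reports no verdict.
The state is a dict: "clock": time; "qpos": joint angles; "qd": joint speeds; "joint_efforts": joint torques, N m; "position": TCP position; "tool_rot": TCP orientation; "force": force on the tool from outside, world axes, zero at the start; "moment": the same for the moment, N m; "grip_width": finger opening in m.
Only numpy, scipy, OpenCV 4.12 (cv2) and the standard library are available. Lean on these libraries where they do the work, as an engineer would, in place of code of your own. Each camera call takes 0.05 s, during which the arm holds its last target.

### The job

Stand the round wooden printing stamp, carved face up, in the dish of the inspection stand and let go of it. Then take the reading loupe by its handle and hold it over the stamp, right side up and level, its lens centred above the stamp and at the height shown by the brass pointer on the post, touching neither stamp nor stand. Finish while holding the loupe still there, and leave the pointer and everything else on the table where it is.

Things in the scene. Friction and masses are not known exactly. Their poses are not given: they have to be found in the camera images.
- round_stamp: the round wooden printing stamp: plain upright cylinder, 40 mm diameter, 30 mm tall, about 35 g, its carved rosette facing up; standing loose on the table beside a square and an oblong stamp of the same wood and height (the three places are swapped at random). Origin: centre of the underside, z up.
- dish (a point): centre of the floor of the round dish on the inspection stand, 12 mm above the table. The dish is a low ring on the stand's board: 62 mm inside diameter, 72 mm outside, rim 5 mm high. x axis points from the dish towards the stand's post, z up.
- stand: fixed inspection stand: wooden board 180 (along its x) x 120 x 12 mm thick; dish centred 35 mm to -x of its origin, a 10 mm steel post, topping out 180 mm above the table, 65 mm to +x of its origin (100 mm from the dish centre). Origin: centre of the board's underside, on the table, z up.
- focus_mark (a point): tip of the brass pointer that marks the focal height: a flat tongue, 3 mm thick, 10 mm wide, on a brass collar (24 mm wide, 14 mm tall) clamped on the post, pointing to the dish; tip 70 mm from the dish centre. The point is at the tip's mid-height, 110 to 160 mm above the table; x as the stand's, z up. A hard push shifts the collar.
- loupe: reading loupe lying flat, about 130 g. Square-sided handle along its x, 18 mm wide, 24 mm tall: black from 45 mm ahead (+x) of the origin to 85 mm behind, then a 20 mm steel end cap. Ahead, a neck and a steel ring, 76 mm outside, 10 mm tall, with a clear lens. It balances near the origin: grip the handle there. Origin: on the handle's underside below the balance point; x to the lens, z up.
- loupe_lens (a point): centre of the loupe's lens, 95 mm ahead (+x) of the loupe's origin and 5 mm above its underside; z is the lens axis, vertical when the loupe is level.
- square_stamp: wooden printing stamp, square block 38 x 38 x 30 mm tall, carved face up; not to be moved. Origin: centre of the underside, z up.
- oblong_stamp: wooden printing stamp, oblong block 56 x 28 x 30 mm tall (long side along its x), carved face up; not to be moved. Origin: centre of the underside, z up.
- mug: white mug, 80 mm wide, 95 mm tall, handle to its +y; bystander. Origin: centre of the underside, z up.
- dark_mug: black mug, 76 mm wide, 90 mm tall, handle to its +y; bystander. Origin: centre of the underside, z up.
- case: brown spectacle case, 65 x 160 x 34 mm tall, long along its y; bystander. Origin: centre of the underside, z up.
- pencil: flat pencil lying along its x, about 170 x 12 x 8 mm; bystander. Origin: centre of the underside, z up.
- eraser: small dark eraser, 45 x 22 x 12 mm; bystander. Origin: centre of the underside, z up.
- jar: small closed jar, 60 mm wide, 75 mm tall; bystander. Origin: centre of the underside, z up.
Mind the look-alikes: they are no part of the job. What is shaped like the round_stamp but orange or purple is not meant.

How it is judged:
On the way:
1. the round stamp stands in the dish, carved face up, let go (horizontal distance between round_stamp and dish below 0.013 m and z of round_stamp in the frame of dish between -0.004 and 0.004 m and angle between round_stamp's own z axis and vertical below 0.1 rad and contact force between the fingers and round_stamp below 0.1 N and linear speed of round_stamp below 0.02 m/s), for 0.3 s.
At the end, for the whole second after the job is handed in: Round stamp upright in the dish (13 mm of centre, on its floor, 0.1 rad), untouched. Loupe held in the fingers (over 1 N), still (20 mm/s), right side up, level within 0.14 rad, lens centre within 15 mm sideways of the stamp centre and 8 mm of pointer height, touching neither stamp nor stand (horizontal distance between round_stamp and dish below 0.013 m and z of round_stamp in the frame of dish between -0.004 and 0.004 m and angle between round_stamp's own z axis and vertical below 0.1 rad and contact force between the fingers and round_stamp below 0.1 N and horizontal distance between loupe_lens and round_stamp below 0.015 m and z of loupe_lens in the frame of focus_mark between -0.008 and 0.008 m and angle between loupe's own z axis and vertical below 0.14 rad and linear speed of loupe below 0.02 m/s and contact force between the fingers and loupe above 1 N and contact force between loupe and stand below 0.05 N and contact force between loupe and round_stamp below 0.05 N); the arm keeps its last pose, push and grip.
It fails at once if the brass pointer is shifted by more than 4 mm (distance of focus_mark from where it was at the start of the episode above 0.004 m).
It fails at once if another stamp or a bystander is moved by more than 20 mm (distance of any of square_stamp, oblong_stamp, mug, dark_mug, case, pencil, eraser, jar from where it was at the start of the episode above 0.02 m).
It also fails if it takes over 53 s, if anything falls off the work surface, if the arm or the gripper's body presses on something with over 40 N, if the wrist force passes 120 N, or if a joint passes its speed limit or range.

## Working session

There is one attempt and no reset: what is moved stays moved. The work goes in short steps, Python scripts to look and compute and a tool call to move; the robot and the scene stay as the last step left them, time stands still between calls to the robot, and variables do not carry over. Pictures are saved under pics/ and viewed, and the job is handed in when it is done.

Besides the shell and the picture viewer there is one more tool, called after "Emit:" by a JSON object that holds its "op" and its "data". servo_tool: Moves the arm, as the interface text tells. Its arguments: {"type":"object","properties":{"targets":{"type":"array","items":{"type":"array"}},"gripper":{"type":"number"},"newtons":{"type":"number"}},"required":["targets"]}

```bash
mkdir -p pics; ls; python3 - <<'E'
from workcell import bot
import cv2
print(bot.observe(), bot.tcp_to_grasp)
for n in ("scene","side","wrist"):
    c=bot.get_calibration(n); print(n,c)
    cv2.imwrite(f"pics/{n}0.png",bot.grab_frame(n))
E
```

```text
pics
{'clock': 0.0, 'qpos': array([ 1.04582095,  0.52202777, -0.03628988,  1.59995883,  0.02118765,
        1.02109763, -0.1127962 ]), 'qd': array([ 3.32942723e-04, -3.07913258e-04, -7.19055369e-04, -5.25141836e-04,
        3.87884335e-04, -4.48379241e-05, -7.37650877e-04]), 'joint_efforts': array([-1.18580650e-03, -9.27086091e+01,  1.97972618e+00, -3.69924116e+01,
        1.79553987e-02,  8.21355439e-03,  1.04589310e-04]), 'position': array([ 0.27433722, -0.56119134,  0.2046352 ]), 'tool_rot': array([-3.14048890e+00,  8.59214558e-05,  4.54729373e-01]), 'force': array([-0.78758291,  0.32605864,  0.2733965 ]), 'moment': array([-0.03132469,  0.01442129, -0.00508893]), 'grip_width': 0.08522034207639262} 0.0187
scene {'fx': 365.45368822614313, 'fy': 365.45368822614313, 'cx': 256.4343680170663, 'cy': 194.73329612975894, 'pose': array([[ 0.34999589, -0.59539424,  0.72319332,  1.19433165],
       [ 0.93670696,  0.22995066, -0.26401279, -0.25296877],
       [-0.00910709,  0.76982361,  0.63819172,  0.65512913],
       [ 0.        ,  0.        ,  0.        ,  1.        ]])}
side {'fx': 456.64387065943174, 'fy': 456.64387065943174, 'cx': 252.9104024619816, 'cy': 190.92534778653675, 'pose': array([[-0.84354055,  0.39005261, -0.36918599,  0.02931111],
       [-0.53704091, -0.606032  ,  0.58678128,  0.79996231],
       [ 0.00513705,  0.69324179,  0.72068678,  1.09124475],
       [ 0.        ,  0.        ,  0.        ,  1.        ]])}
wrist {'fx': 274.34184177333236, 'fy': 274.34184177333236, 'cx': 251.84822114576232, 'cy': 192.46713616082772, 'pose': array([[ 4.39436814e-01,  8.58945780e-01,  2.62882927e-01,
         3.41248921e-01],
       [-8.98273094e-01,  4.20476669e-01,  1.27690325e-01,
        -5.27396585e-01],
       [-8.57071357e-04, -2.92252489e-01,  9.56340812e-01,
         3.72580590e-01],
       [ 0.00000000e+00,  0.00000000e+00,  0.00000000e+00,
         1.00000000e+00]])}
```

View pics/scene0.png

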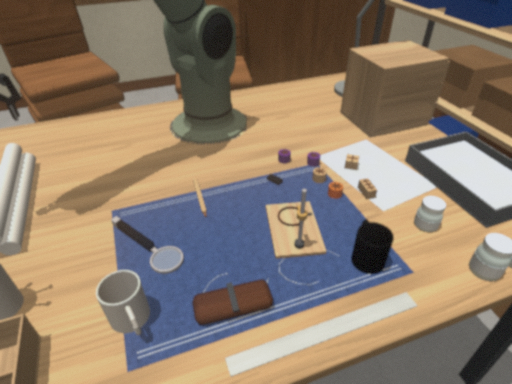

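View pics/side0.png

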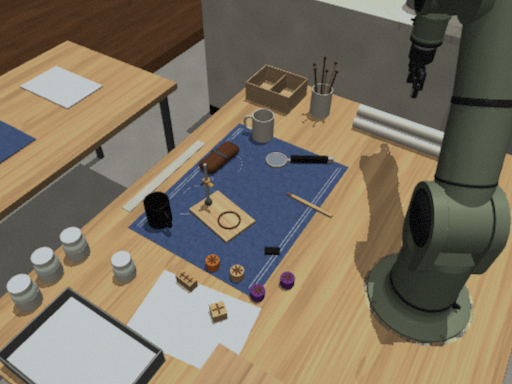

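View pics/wrist0.png

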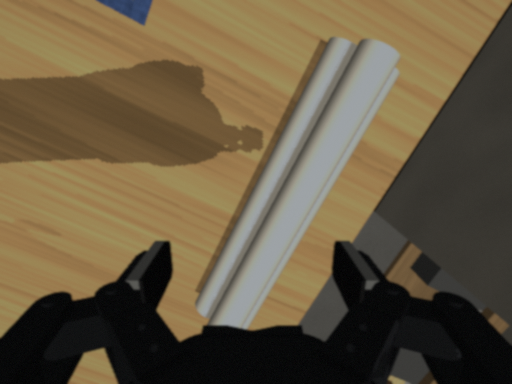

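Round candidates in the scene/side views are wooden (319,174)/(237,271), orange (335,189)/(212,262) and purple (285,155)/(287,280) and (313,158)/(257,292). The wooden one fits the description. Square is at (352,161)/(218,311) and oblong at (368,188)/(186,280). I'll confirm with enlarged crops.

```bash
cat > h.py <<'E'
import numpy as np,cv2
from workcell import bot
def ray(cal,u,v):
    d=np.array([(u-cal['cx'])/cal['fx'],-(v-cal['cy'])/cal['fy'],-1.])
    P=np.array(cal['pose']); d=P[:3,:3]@d
    return P[:3,3],d/np.linalg.norm(d)
def atz(cal,u,v,z):
    o,d=ray(cal,u,v); return o+d*(z-o[2])/d[2]
def tri(obs):
    A=np.zeros((3,3));b=np.zeros(3);R=[ray(*o) for o in obs]
    for o,d in R:
        M=np.eye(3)-np.outer(d,d);A+=M;b+=M@o
    p=np.linalg.solve(A,b)
    return p,[np.linalg.norm((np.eye(3)-np.outer(d,d))@(p-o)) for o,d in R]
def proj(cal,p):
    P=np.array(cal['pose']);c=P[:3,:3].T@(np.asarray(p)-P[:3,3])
    return cal['cx']+cal['fx']*c[0]/-c[2], cal['cy']-cal['fy']*c[1]/-c[2]
E
python3 - <<'E'
import cv2,numpy as np
s=cv2.imread('pics/scene0.png');d=cv2.imread('pics/side0.png')
r=lambda im,x,y,w,h,k:cv2.resize(im[y:y+h,x:x+w],None,fx=k,fy=k,interpolation=cv2.INTER_CUBIC)
cv2.imwrite('pics/c1.png',np.hstack([r(s,265,140,64*2,96*1,6)[:,:]]))
cv2.imwrite('pics/c2.png',r(d,165,160,128,150,4)[:600])
cv2.imwrite('pics/c3.png',r(s,255,165,100,100,6))
E
```

```text
(no output)
```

View pics/c1.png

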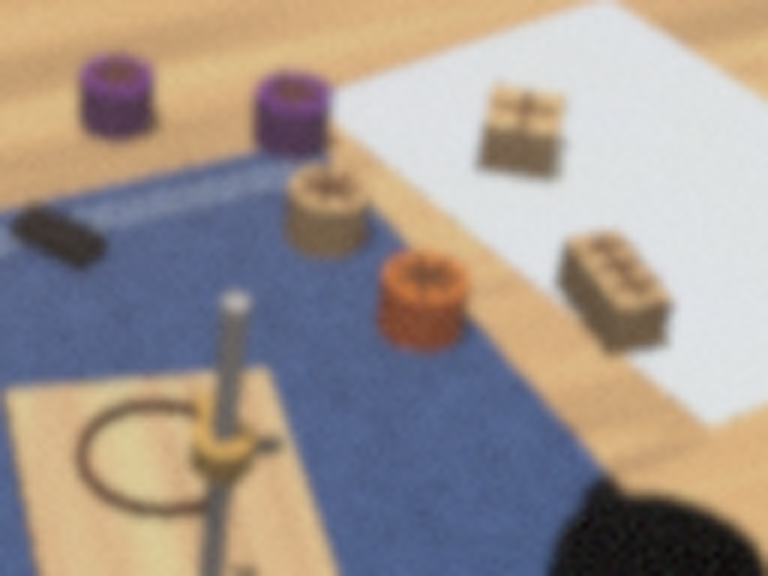

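View pics/c2.png

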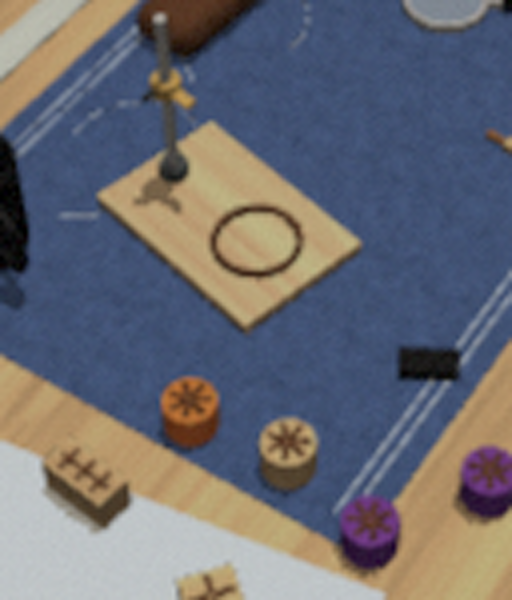

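View pics/c3.png

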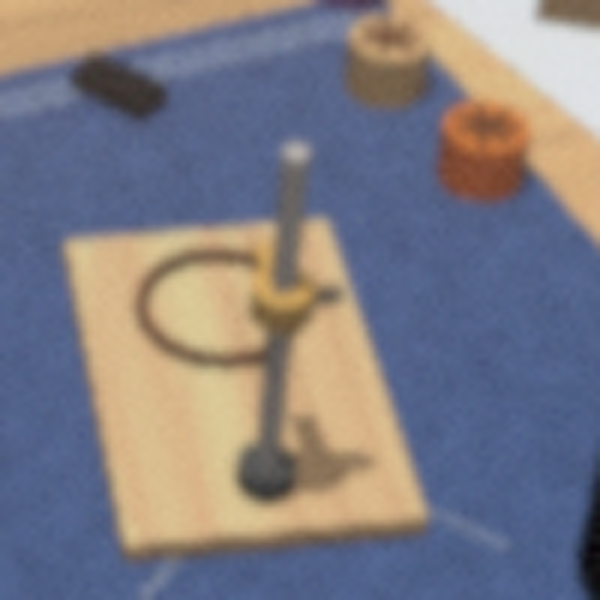

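The crops confirm the plain-wood round one at scene (319.5,171), side (237,270). Next, triangulate.

```bash
python3 - <<'E'
from h import *
np.set_printoptions(precision=4,suppress=True)
S=bot.get_calibration('scene');D=bot.get_calibration('side')
s3=lambda x,y:(S,x/6+255-.4,y/6+165-.4)
s1=lambda x,y:(S,x/6+265-.4,y/6+140-.4)
d2=lambda x,y:(D,x/4+165-.4,y/4+160-.4)
for n,a,b in [("round top",s1(328,188),d2(288,440)),("orange top",s1(426,272),d2(190,398)),("purple2",s1(295,90),d2(371,519)),("posttop",s3(296,150),d2(158,17)),("tip",s3(265,243),d2(190,103)),
 ("cA",s3(65,240),d2(361,243)),("cB",s3(330,218),d2(247,328)),("cC",s3(425,515),d2(97,197)),("cD",s3(128,545),d2(210,122)),
 ("sq",s1(525,105),(D,218,306)),("ob",s1(615,268),(D,186,277)),("lens",(S,166,259),(D,277,160)),("hend",(S,115,219),(D,330,159.5)),("handlefront",(S,153,248),(D,291,159.5)),
 ("eraser",s1(58,235),d2(430,362)),("postbase",s3(267,470),d2(173,165))]:
    p,r=tri([a,b]);print(n,p,np.round(r,4))
print("dish",atz(*d2(256,240),.017))
E
```

```text
round top [0.4491 0.2144 0.029 ] [0.0001 0.0001]
orange top [0.526  0.2236 0.031 ] [0. 0.]
purple2 [0.3675 0.2378 0.03  ] [0.0007 0.0007]
posttop [0.6758 0.0417 0.1796] [0.0006 0.0006]
tip [0.647  0.0485 0.1112] [0.0005 0.0005]
cA [0.5104 0.0223 0.0095] [0.0003 0.0003]
cB [0.5383 0.1387 0.0093] [0.0009 0.0009]
cC [0.7116 0.0941 0.0088] [0.0009 0.0009]
cD [ 0.6844 -0.0205  0.0095] [0.0003 0.0003]
sq [0.426  0.3366 0.0334] [0.001 0.001]
ob [0.5521 0.3085 0.0283] [0.0002 0.0002]
lens [ 0.5971 -0.2603  0.0024] [0.0005 0.0005]
hend [ 0.4346 -0.3561  0.0155] [0.0038 0.0038]
handlefront [ 0.5549 -0.2841  0.0065] [0.0015 0.0015]
eraser [0.4087 0.0897 0.0063] [0.0005 0.0005]
postbase [0.6758 0.0417 0.019 ] [0.0001 0.0001]
dish [0.5768 0.0691 0.017 ]
```

Emit:
{"op": "servo_tool", "data": {"targets": [[[0.78,-0.31,-0.12],0],[[0.78,-0.31,-0.12],0],[[0.78,-0.31,-0.12],0],[[0.78,-0.31,-0.12],0],[[0.78,-0.31,-0.12],0],[[0.78,-0.31,-0.12],0],[[0.78,-0.31,-0.12],0],[[0.78,-0.31,-0.12],0],[[0,0,0],0],[[0,0,0],0]], "gripper": 1}}

```text
clock: 1.4
position: [0.4998, -0.3135, 0.2529]
tool_rot: [-3.141, 0.001, 0.454]
force: [-0.0, -1.0, 0.7]
grip_width: 0.0856
```

```bash
cat >> h.py <<'E'
from scipy.spatial.transform import Rotation as Ro
import json
def shot(tag):
    c=bot.get_calibration('wrist');im=bot.grab_frame('wrist')
    cv2.imwrite(f'pics/{tag}.png',im)
    json.dump({k:np.array(v).tolist() for k,v in c.items()},open(f'pics/{tag}.json','w'));return c,im
def lc(tag): return json.load(open(f'pics/{tag}.json'))
def plan(xyz,yaw=None):
    o=bot.observe();R=Ro.from_euler('xyz',o['tool_rot']).as_matrix()
    print('t',round(o['clock'],2),'pos',o['position'].round(4),'rot',o['tool_rot'].round(4),'w',o['grip_width'],'F',o['force'].round(2))
    if yaw is not None:
        d=(o['tool_rot'][2]-yaw); print('turn units',np.rad2deg(d)/5)
        e=R@Ro.from_euler('z',d).as_matrix(); print('after turn shift',((e.T@(np.array(xyz)-o['position']))/.05).round(2))
    print('shift now',((R.T@(np.array(xyz)-o['position']))/.05).round(2))
E
python3 - <<'E'
from h import *
shot('w1'); plan([.4491,.2144,.15],-.09)
E
```

```text
t 1.45 pos [ 0.4995 -0.3139  0.253 ] rot [-3.1414e+00  7.0000e-04  4.5360e-01] w 0.08532162934331511 F [ 0.03 -0.48 -0.32]
turn units 6.229217030733951
after turn shift [ -1.95 -10.43   2.06]
shift now [ 3.72 -9.94  2.06]
```

View pics/w1.png

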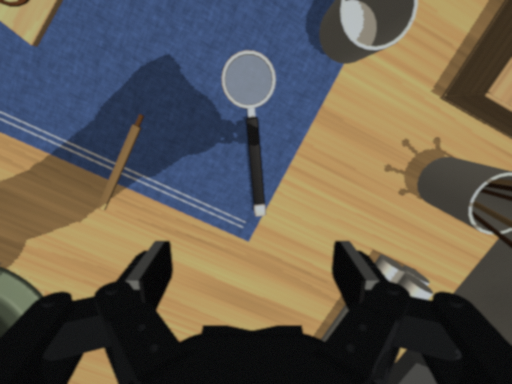

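The wrist view shows the loupe with its lens at (249,79), black handle front at (252,117) and cap end at (260,214).

```bash
python3 - <<'E'
from h import *
np.set_printoptions(precision=4,suppress=True)
c=lc('w1')
L=atz(c,248.6,79,.008);E=atz(c,260,211,.018);H=atz(c,252,118,.022)
print('lens',L,'end',E,'front',H)
d=E-L;print(np.rad2deg(np.arctan2(-d[1],-d[0])),np.linalg.norm(d[:2]))
print(tri([(c,248.6,79),(bot.get_calibration('scene'),166,259),(bot.get_calibration('side'),277,160)]))
im=cv2.imread('pics/w1.png');cv2.imwrite('pics/w1c.png',cv2.resize(im[30:230,180:330],None,fx=3,fy=3,interpolation=cv2.INTER_CUBIC))
print(proj(c,[.4995,-.3139,.0]))
E
```

```text
lens [ 0.6001 -0.2582  0.008 ] end [ 0.4342 -0.3585  0.018 ] front [ 0.5553 -0.2853  0.022 ]
31.176061600131767 0.19383965286457602
(array([ 0.5985, -0.2593,  0.0034]), [np.float64(0.002371064107916106), np.float64(0.0005755145544175313), np.float64(0.0021039433760742117)])
(np.float64(252.7301920448381), np.float64(159.47432153096227))
```

View pics/w1c.png

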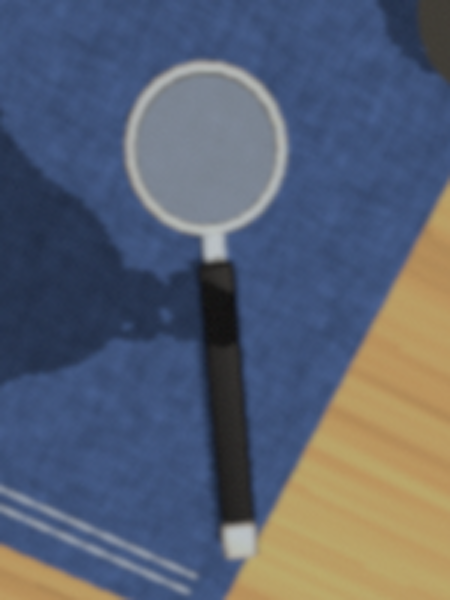

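Emit:
{"op": "servo_tool", "data": {"targets": [[[0,-0.3,0],0.8],[[0,-0.4,0],1],[[0,-0.4,0],1],[[0,-0.4,0],1],[[0,-0.4,0],1],[[0,-0.4,0],1],[[0,-0.3,0],0.4],[[-0.2,-0.6,0.1],0],[[-0.2,-0.8,0.1],0],[[-0.2,-0.8,0.1],0],[[-0.2,-0.8,0.1],0],[[-0.2,-0.8,0.1],0]]}}

```text
clock: 2.95
position: [0.4399, 0.0062, 0.2281]
tool_rot: [3.141, -0.0, -0.088]
force: [-0.8, -0.0, -0.4]
grip_width: 0.0855
```

```bash
python3 - <<'E'
from h import *
plan([.4491,.2144,.18],-.09)
E
```

```text
t 2.95 pos [0.4399 0.0062 0.2281] rot [ 3.1414e+00 -2.0000e-04 -8.8300e-02] w 0.08545288208721176 F [-0.75 -0.02 -0.41]
turn units 0.019644868809168707
after turn shift [-0.19 -4.16  0.96]
shift now [-0.18 -4.16  0.96]
```

Emit:
{"op": "servo_tool", "data": {"targets": [[[0,-0.6,0.1],0],[[0,-0.8,0.1],0],[[0,-0.8,0.1],0],[[0,-0.8,0.1],0],[[0,-0.6,0.1],0],[[0,-0.2,0],0],[[0,0,0],0],[[0,0,0],0]], "gripper": 0.6}}

```text
clock: 3.95
position: [0.457, 0.1939, 0.2034]
tool_rot: [3.141, -0.0, -0.088]
force: [-0.1, -0.4, -0.4]
grip_width: 0.0685
```

```bash
python3 - <<'E'
from h import *
plan([.4491,.2144,.1],-.09); shot('w2')
E
```

```text
t 3.95 pos [0.457  0.1939 0.2034] rot [ 3.1412e+00 -3.0000e-04 -8.8100e-02] w 0.06849583550232617 F [-0.11 -0.4  -0.38]
turn units 0.02179726512737331
after turn shift [-0.19 -0.4   2.07]
shift now [-0.19 -0.4   2.07]
```

View pics/w2.png

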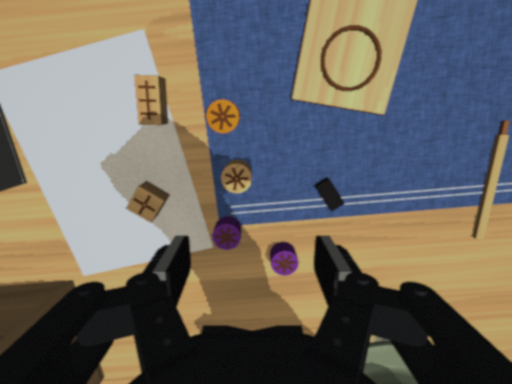

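The stamp's top centre is at (236,178), with orange at (223,116), purple at (228,232), and the dish ring at (351,58).

```bash
python3 - <<'E'
from h import *
np.set_printoptions(precision=4,suppress=True)
c=lc('w2');S=bot.get_calibration('scene');D=bot.get_calibration('side')
print(atz(c,236.3,177.6,.03),tri([(c,236.3,177.6),(S,319.3,170.9),(D,236.6,269.6)]))
print('dish',atz(c,351.3,58,.017))
im=cv2.imread('pics/w2.png');cv2.imwrite('pics/w2c.png',cv2.resize(im[90:250,190:350],None,fx=3.7,fy=3.7,interpolation=cv2.INTER_CUBIC))
E
```

```text
[0.4488 0.2157 0.03  ] (array([0.4488, 0.215 , 0.0292]), [np.float64(0.0007794933906245316), np.float64(0.0005508809970485811), np.float64(0.00042970075003882313)])
dish [0.5775 0.0672 0.017 ]
```

View pics/w2c.png

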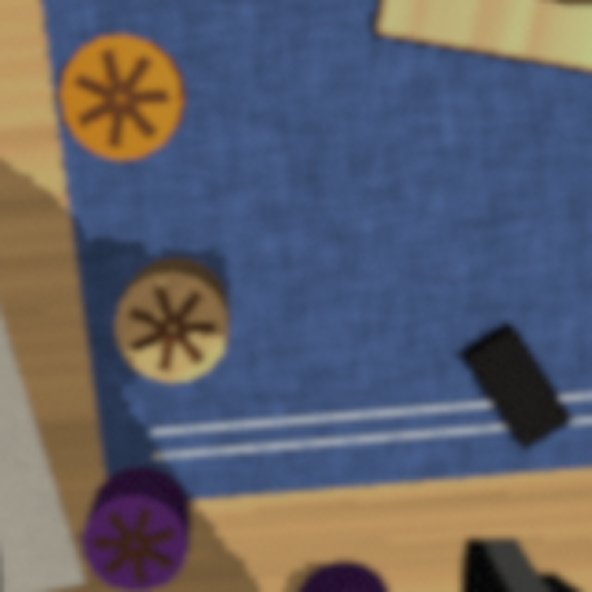

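Emit:
{"op": "servo_tool", "data": {"targets": [[[-0.1,-0.2,0.4],0],[[-0.1,-0.22,0.6],0],[[0,0,0.6],0],[[0,0,0.6],0],[[0,0,0.4],0],[[0,0,0.3],0],[[0,0,0.2],0],[[0,0,0],0],[[0,0,0],0]]}}

```text
clock: 5.12
position: [0.4489, 0.2173, 0.0487]
tool_rot: [-3.141, -0.001, -0.086]
force: [-0.3, -0.1, -0.2]
grip_width: 0.0684
```

```bash
python3 - <<'E'
from h import *
plan([.4489,.2155,.010],-.09); shot('w3')
E
```

```text
t 5.12 pos [0.4489 0.2173 0.0487] rot [-3.1411e+00 -7.0000e-04 -8.6400e-02] w 0.06843431711778335 F [-0.29 -0.06 -0.18]
turn units 0.04100613544567155
after turn shift [0.   0.04 0.77]
shift now [0.   0.04 0.77]
```

View pics/w3.png

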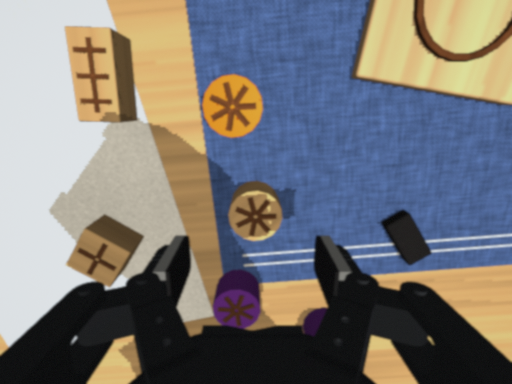

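```bash
python3 - <<'E'
from h import *
c=lc('w3');print(atz(c,256,217,.03), proj(c,[.4489,.2173,.03]))
E
```

```text
[0.44726646 0.2155086  0.03      ] (np.float64(253.3706581439717), np.float64(215.1207626406101))
```

Emit:
{"op": "servo_tool", "data": {"targets": [[[0,0.04,0.3],0],[[0,0,0.3],0],[[0,0,0.18],0],[[0,0,0],0],[[0,0,0],0]]}}

```text
clock: 5.8
position: [0.4485, 0.2153, 0.0093]
tool_rot: [-3.142, -0.0, -0.086]
force: [0.0, -0.2, -0.1]
grip_width: 0.0687
```

Emit:
{"op": "servo_tool", "data": {"targets": [[[0,0,0],0],[[0,0,0],0],[[0,0,0],0],[[0,0,0],0],[[0,0,0],0],[[0,0,0],0]], "gripper": -0.4, "newtons": 25}}

```text
clock: 6.55
position: [0.4484, 0.2152, 0.0092]
tool_rot: [-3.142, 0.0, -0.086]
force: [-0.2, 0.3, 0.3]
grip_width: 0.0258
```

```bash
python3 - <<'E'
from h import *
plan([.4489,.2155,.010],-.09); shot('w4')
E
```

```text
t 6.55 pos [0.4484 0.2152 0.0092] rot [-3.1416  0.     -0.0862] w 0.025803688217751704 F [-0.2   0.31  0.32]
turn units 0.043373113552181576
after turn shift [ 0.01 -0.01 -0.02]
shift now [ 0.01 -0.01 -0.02]
```

View pics/w4.png

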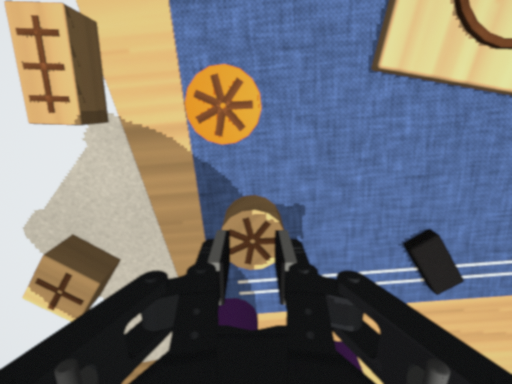

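```bash
python3 - <<'E'
from h import *
c=lc('w4')
for p in ([.4489,.2155,.03],[.4489,.2155,0],[.4484,.2152,.0092]): print(proj(c,p))
print(atz(c,253,241,.03))
im=cv2.imread('pics/w4.png');cv2.imwrite('pics/w4c.png',cv2.resize(im[180:330,180:330],None,fx=4,fy=4,interpolation=cv2.INTER_CUBIC))
E
```

```text
(np.float64(253.07262012134504), np.float64(239.18079252449502))
(np.float64(252.908574315598), np.float64(219.5631620987554))
(np.float64(253.46711095764198), np.float64(225.57760104804612))
[0.44771861 0.21564362 0.03      ]
```

View pics/w4c.png

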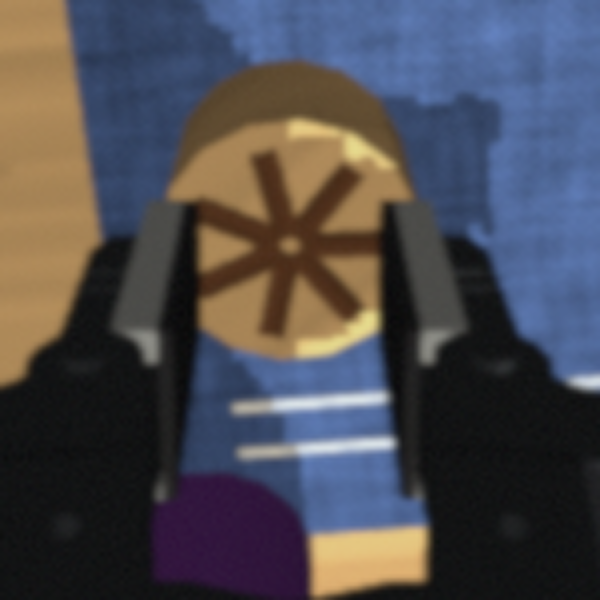

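```bash
python3 - <<'E'
from h import *
r=lambda im,x,y,w,h,k:cv2.resize(im[y:y+h,x:x+w],None,fx=k,fy=k,interpolation=cv2.INTER_CUBIC)
a=r(bot.grab_frame('scene'),285,120,66,96,6);b=r(bot.grab_frame('side'),205,220,66,96,6)
cv2.imwrite('pics/c5.png',np.hstack([a,b]))
E
```

```text
(no output)
```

View pics/c5.png

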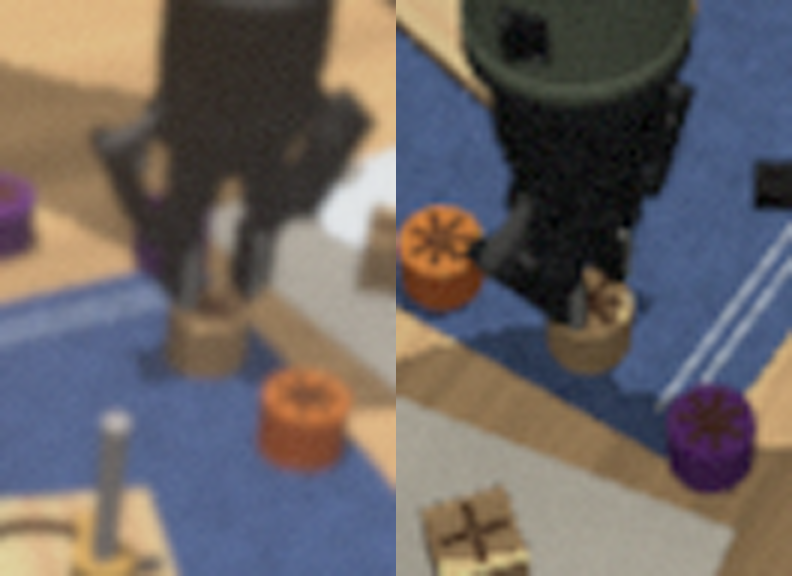

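```bash
python3 - <<'E'
from h import *
S=bot.get_calibration('scene');D=bot.get_calibration('side');c=lc('w4')
print(tri([(S,327,168),(D,234.6,273)]),tri([(S,316.5,171),(D,242,265.8)]))
P=np.array(c['pose']);print('depth tcp',-(P[:3,:3].T@(np.array([.4484,.2152,.0092])-P[:3,3]))[2], P[:3,3])
print(proj(c,[.4484,.2152+.0129,.0392]),proj(c,[.4484,.2152+.0129,.0092]))
E
```

```text
(array([0.44784816, 0.23422244, 0.03536398]), [np.float64(0.004898687365881801), np.float64(0.004898687365881666)]) (array([0.44527698, 0.20166894, 0.03157089]), [np.float64(0.0050360045876190595), np.float64(0.005036004587618997)])
depth tcp 0.1822811878636182 [0.5225281  0.20980291 0.17709124]
(np.float64(230.83351900433541), np.float64(249.19495872733867)) (np.float64(234.15595849357214), np.float64(227.10909097153183))
```

```bash
python3 - <<'E'
from h import *
np.set_printoptions(precision=4,suppress=True)
c=lc('w4')
print('orange',atz(c,223,104,.03),'vs .526 .2236'); print('sq',atz(c,64,291,.03),'ob',atz(c,44,67,.03),'cB',atz(c,378,68,.012),'eraser',atz(c,437,261,.012))
c=lc('w2');print('w2 orange',atz(c,223,116,.03),'sq',atz(c,148,202,.03),'ob',atz(c,149,100,.03),'dish',atz(c,351,58,.017))
E
```

```text
orange [0.526  0.2243 0.03  ] vs .526 .2236
sq [0.4232 0.3372 0.03  ] ob [0.5508 0.3101 0.03  ] cB [0.5379 0.1386 0.012 ] eraser [0.4128 0.0928 0.012 ]
w2 orange [0.5257 0.2237 0.03  ] sq [0.4262 0.3348 0.03  ] ob [0.5515 0.3085 0.03  ] dish [0.5776 0.0675 0.017 ]
```

Wrist geometry (pad gap 46 px at 26 mm opening) and the scene/side crops both show the fingertips hovering above the stamp, at about z 0.035. That is some 25 mm higher than the reported TCP. The fingers closed on air. I'll open and test by descending in small steps, watching the force.

Emit:
{"op": "servo_tool", "data": {"targets": [[[0,0,0],0],[[0,0,0],0],[[0,0,0],0],[[0,0,0],0],[[0,0,0.06],0],[[0,0,0.06],0],[[0,0,0],0],[[0,0,0],0]], "gripper": 0.6}}

```text
clock: 7.7
position: [0.4484, 0.2152, 0.0032]
tool_rot: [3.142, 0.0, -0.086]
force: [-0.7, -0.8, 0.8]
grip_width: 0.0682
```

Emit:
{"op": "servo_tool", "data": {"targets": [[[0,0,0.04],0],[[0,0,0.04],0],[[0,0,0],0],[[0,0,0],0]]}}

```text
clock: 8.2
position: [0.4484, 0.2151, -0.0008]
tool_rot: [3.142, 0.0, -0.086]
force: [0.4, -0.0, -0.0]
grip_width: 0.0687
```

Emit:
{"op": "servo_tool", "data": {"targets": [[[0,0,0.08],0],[[0,0,0.08],0],[[0,0,0],0],[[0,0,0],0]]}}

```text
clock: 8.7
position: [0.4484, 0.2152, -0.0088]
tool_rot: [3.142, 0.0, -0.086]
force: [0.2, -0.0, 0.4]
grip_width: 0.0686
```

Emit:
{"op": "servo_tool", "data": {"targets": [[[0,0,0.08],0],[[0,0,0.08],0],[[0,0,0],0],[[0,0,0],0]]}}

```text
clock: 9.2
position: [0.4484, 0.2152, -0.0168]
tool_rot: [3.142, 0.0, -0.086]
force: [0.6, -0.8, -0.4]
grip_width: 0.0686
```

Emit:
{"op": "servo_tool", "data": {"targets": [[[0,0,0],0],[[0,0,0],0],[[0,0,0],0],[[0,0,0],0],[[0,0,0],0]], "gripper": -0.4}}

```text
clock: 9.82
position: [0.4485, 0.2152, -0.0166]
tool_rot: [-3.141, -0.0, -0.086]
force: [-1.0, -1.1, 5.3]
grip_width: 0.0391
```

```bash
python3 - <<'E'
from h import *
plan([.4489,.2155,.010],-.09); c,im=shot('w5')
r=lambda im,x,y,w,h,k:cv2.resize(im[y:y+h,x:x+w],None,fx=k,fy=k,interpolation=cv2.INTER_CUBIC)
a=r(bot.grab_frame('scene'),285,120,66,96,6)
cv2.imwrite('pics/c6.png',np.hstack([a,r(im,200,200,96,144,4)[:576]]))
E
```

```text
t 9.82 pos [ 0.4485  0.2152 -0.0166] rot [-3.1415e+00 -2.0000e-04 -8.6400e-02] w 0.039058913258967216 F [-1.   -1.1   5.33]
turn units 0.04173017507614387
after turn shift [ 0.01 -0.01 -0.53]
shift now [ 0.01 -0.01 -0.53]
```

View pics/c6.png

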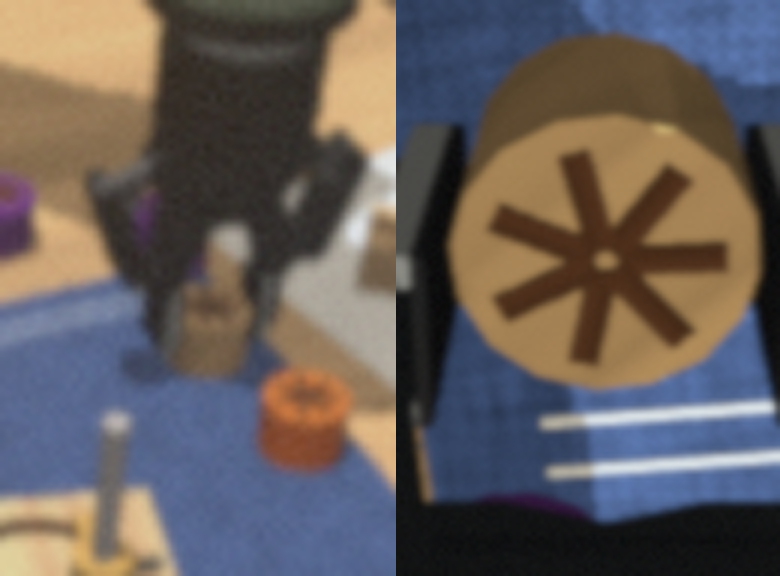

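```bash
python3 - <<'E'
from h import *
S=bot.get_calibration('scene')
for z in (0,.005,.01,.015,.02): print(z,np.round(proj(S,[.459,.2155-.0205,z]),1),np.round(proj(S,[.459,.2155-.034,z]),1),np.round(proj(S,[.437,.2155-.034,z]),1))
im=cv2.imread('pics/w5.png')
# crop coords of scene only
E
python3 -c "
import cv2
a=cv2.imread('pics/c6.png')[200:420,100:320];cv2.imwrite('pics/c6b.png',cv2.resize(a,None,fx=2.7,fy=2.7))"
```

```text
0 [314.  182.2] [309.8 183.3] [306.4 179. ]
0.005 [314.1 180.9] [310.  181.9] [306.6 177.7]
0.01 [314.3 179.5] [310.1 180.5] [306.7 176.3]
0.015 [314.5 178.1] [310.3 179.2] [306.8 174.9]
0.02 [314.6 176.8] [310.4 177.8] [307.  173.6]
```

View pics/c6b.png

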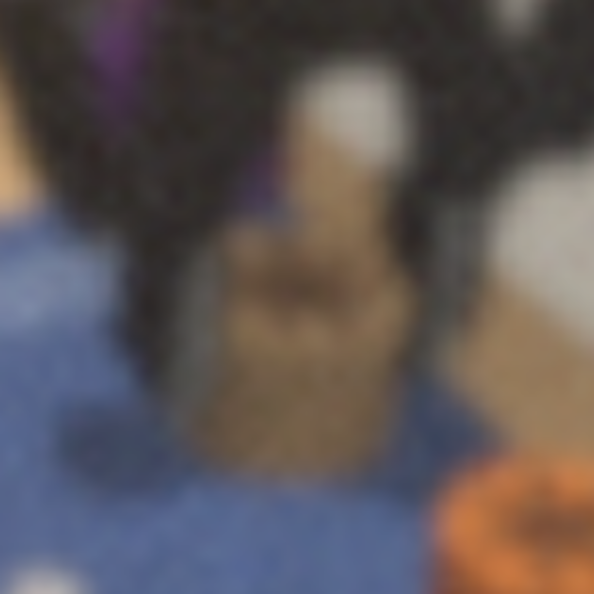

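View pics/w5.png

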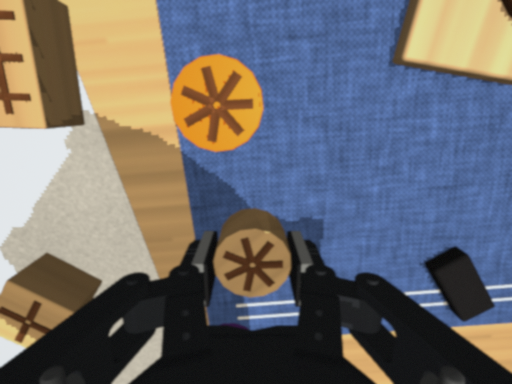

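Gripped at 39 mm, tips roughly 13 mm above the stamp's base. Now lift.

Emit:
{"op": "servo_tool", "data": {"targets": [[[0,0,-0.2],0],[[0,0,-0.5],0],[[0,0,-0.6],0],[[0,0,-0.6],0],[[0,0,-0.5],0],[[0,0,-0.3],0],[[0,0,0],0],[[0,0,0],0]]}}

```text
clock: 10.92
position: [0.4481, 0.2149, 0.1175]
tool_rot: [3.141, 0.001, -0.086]
force: [-0.1, -0.3, -0.7]
grip_width: 0.0391
```

```bash
python3 - <<'E'
from h import *
plan([.5772,.0675,.13],2.1); plan([.5772,.0675,.13],-2.6);c,im=shot('w6');print(bot.observe()['qpos'].round(3))
c=lc('w5');print(atz(c,252.3,263,.03))
E
```

```text
t 10.93 pos [0.4481 0.2149 0.1175] rot [ 3.141e+00  8.000e-04 -8.630e-02] w 0.039148985880510946 F [-0.11 -0.26 -0.7 ]
turn units -25.052583987966244
after turn shift [-3.85  0.74 -0.25]
shift now [ 2.83  2.72 -0.25]
t 10.93 pos [0.4481 0.2149 0.1175] rot [ 3.141e+00  8.000e-04 -8.630e-02] w 0.039148985880510946 F [-0.11 -0.26 -0.7 ]
turn units 28.805448754331145
after turn shift [-0.69 -3.86 -0.25]
shift now [ 2.83  2.72 -0.25]
[-0.387  0.453 -0.233  2.004  0.157  0.702 -2.375]
[0.44875148 0.21601464 0.03      ]
```

View pics/w6.png

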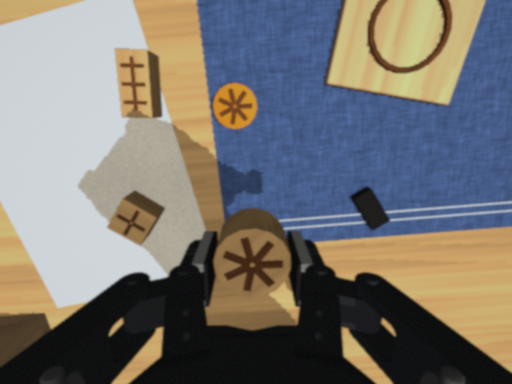

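Emit:
{"op": "servo_tool", "data": {"targets": [[[0,0,0],-0.6],[[0,0,0],-1],[[0,0,0],-1],[[0,0,0],-1],[[0,0,0],-1],[[0,0,0],-1],[[0,0,0],-1],[[0,0,0],-1],[[0,0,0],-1],[[0,0,0],-1],[[0,0,0],-1],[[0,0,0],-1]]}}

```text
clock: 12.48
position: [0.4479, 0.2151, 0.1173]
tool_rot: [-3.141, 0.001, 0.929]
force: [-0.5, -0.4, -0.0]
grip_width: 0.0391
```

Emit:
{"op": "servo_tool", "data": {"targets": [[[0,0,0],-1],[[0,0,0],-1],[[0,0,0],-1],[[0,0,0],-1],[[0,0,0],-1],[[0,0,0],-1],[[0,0,0],-1],[[0,0,0],-1],[[0,0,0],-1],[[0,0,0],-1],[[0,0,0],-1],[[0,0,0],-1]]}}

```text
clock: 13.98
position: [0.448, 0.2151, 0.1173]
tool_rot: [-3.14, -0.001, 1.976]
force: [-1.3, 0.0, -0.5]
grip_width: 0.0389
```

Emit:
{"op": "servo_tool", "data": {"targets": [[[0,0,0],-1],[[0,0,0],-1],[[0,0,0],-1],[[0,0,0],-0.6],[[0,0,0],0],[[0,0,0],0]]}}

```text
clock: 14.72
position: [0.4482, 0.2151, 0.1178]
tool_rot: [-3.141, -0.001, 2.286]
force: [0.8, 0.6, -1.0]
grip_width: 0.0389
```

```bash
python3 - <<'E'
from h import *
plan([.5772,.0675,.06]);c,im=shot('w7');print(bot.observe()['qpos'].round(3))
E
```

```text
t 14.72 pos [0.4482 0.2151 0.1178] rot [-3.1410e+00 -5.0000e-04  2.2861e+00] w 0.03890115504603458 F [ 0.79  0.63 -0.97]
shift now [-3.92  0.01  1.15]
[ 0.052  0.564 -0.831  1.982  0.56   0.839 -0.376]
```

View pics/w7.png

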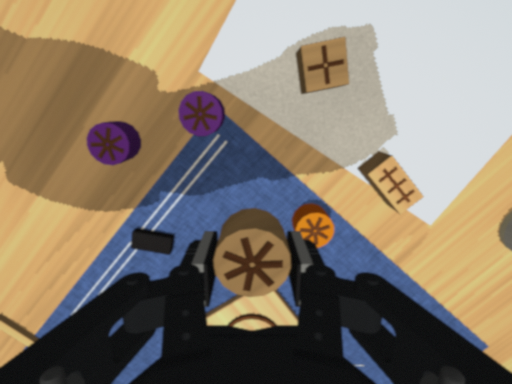

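Emit:
{"op": "servo_tool", "data": {"targets": [[[-0.3,0,0],0],[[-0.5,0,0],0],[[-0.5,0,0],0],[[-0.5,0,0.1],0],[[-0.5,0,0.2],0],[[-0.5,0,0.2],0],[[-0.5,0,0.2],0],[[-0.4,0,0.2],0],[[-0.2,0,0.1],0],[[0,0,0],0],[[0,0,0],0],[[0,0,0],0]]}}

```text
clock: 16.27
position: [0.5763, 0.0688, 0.0686]
tool_rot: [3.141, 0.0, 2.288]
force: [0.1, 0.3, 0.5]
grip_width: 0.0392
```

```bash
python3 - <<'E'
from h import *
plan([.577,.0677,-.0035]);c,im=shot('w8')
r=lambda im,x,y,w,h,k:cv2.resize(im[y:y+h,x:x+w],None,fx=k,fy=k,interpolation=cv2.INTER_CUBIC)
cv2.imwrite('pics/c8.png',np.hstack([r(bot.grab_frame('scene'),240,140,96,130,4),r(bot.grab_frame('side'),170,140,96,130,4)]))
E
```

```text
t 16.27 pos [0.5763 0.0688 0.0686] rot [3.1411e+00 2.0000e-04 2.2884e+00] w 0.03920079339742523 F [0.1  0.34 0.48]
shift now [-0.03 -0.01  1.44]
```

View pics/w8.png

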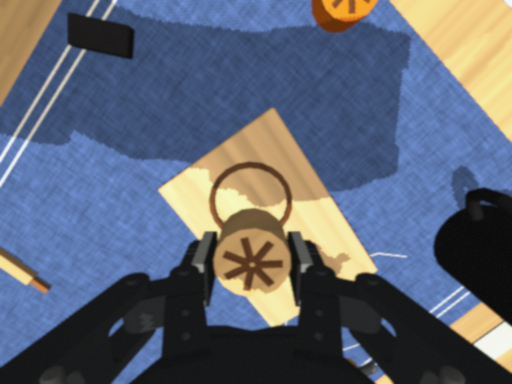

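View pics/c8.png

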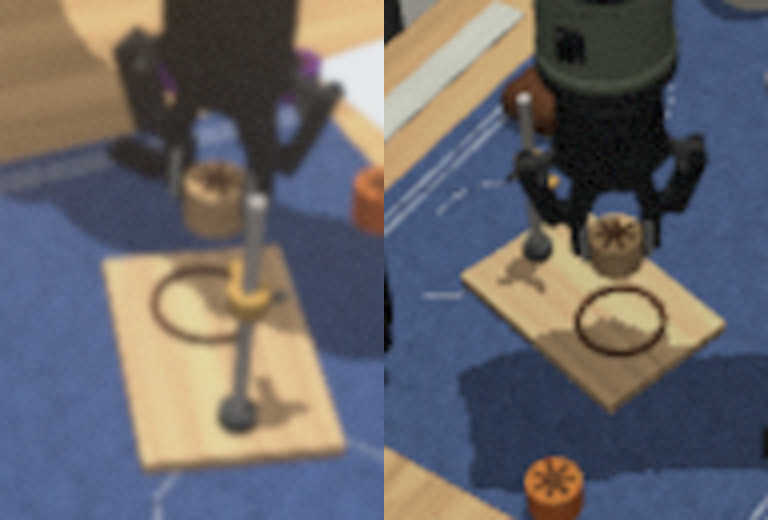

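```bash
python3 - <<'E'
from h import *
c=lc('w8');print(atz(c,251,164,.017),atz(c,212,198,.017),atz(c,290.5,198,.017))
print(proj(c,[.577,.0677,.017]))
E
```

```text
[0.55489287 0.09335856 0.017     ] [0.54921895 0.04988098 0.017     ] [0.59904855 0.09334461 0.017     ]
(np.float64(250.7735147907413), np.float64(203.4168866957919))
```

Emit:
{"op": "servo_tool", "data": {"targets": [[[-0.03,0,0.2],0],[[0,0,0.3],0],[[0,0,0.3],0],[[0,0,0.2],0],[[0,0,0.15],0],[[0,0,0.1],0],[[0,0,0.08],0],[[0,0,0.06],0],[[0,0,0],0],[[0,0,0],0]]}}

```text
clock: 17.68
position: [0.5776, 0.067, -0.0011]
tool_rot: [3.141, 0.0, 2.287]
force: [0.1, 0.2, 0.4]
grip_width: 0.0386
```

```bash
python3 - <<'E'
from h import *
plan([.577,.0677,-.0045]);c,im=shot('w9')
r=lambda im,x,y,w,h,k:cv2.resize(im[y:y+h,x:x+w],None,fx=k,fy=k,interpolation=cv2.INTER_CUBIC)
cv2.imwrite('pics/c9.png',np.hstack([r(bot.grab_frame('scene'),240,140,96,130,4),r(bot.grab_frame('side'),170,140,96,130,4)]))
E
```

```text
t 17.68 pos [ 0.5776  0.067  -0.0011] rot [3.1414e+00 1.0000e-04 2.2873e+00] w 0.03863605060339525 F [0.07 0.18 0.4 ]
shift now [0.02 0.   0.07]
```

View pics/c9.png

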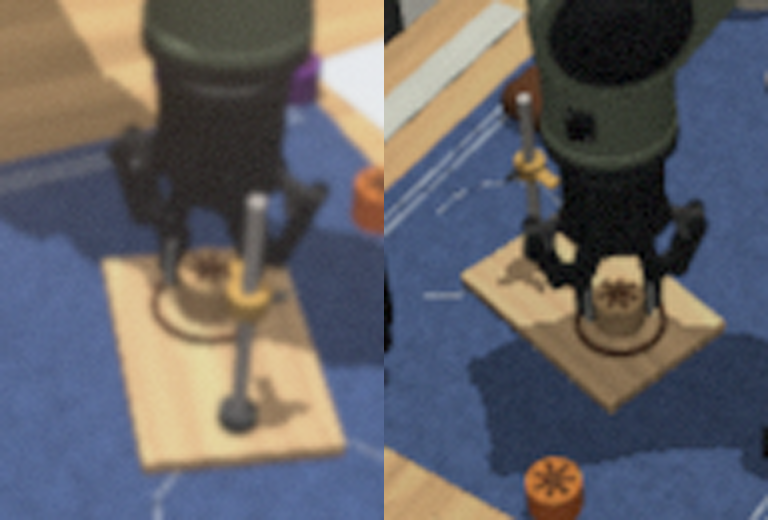

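Emit:
{"op": "servo_tool", "data": {"targets": [[[0.02,0,0.03],0],[[0,0,0.03],0],[[0,0,0.01],0],[[0,0,0],0],[[0,0,0],0]]}}

```text
clock: 18.45
position: [0.5768, 0.0678, -0.0045]
tool_rot: [-3.142, 0.0, 2.287]
force: [-3.1, -0.9, 8.4]
grip_width: 0.0391
```

Emit:
{"op": "servo_tool", "data": {"targets": [[[0,0,0],0],[[0,0,0],0],[[0,0,0],0],[[0,0,0],0]], "gripper": 0.35}}

```text
clock: 18.95
position: [0.5768, 0.0678, -0.0048]
tool_rot: [3.142, -0.0, 2.287]
force: [-0.5, 0.5, -0.3]
grip_width: 0.0577
```

Emit:
{"op": "servo_tool", "data": {"targets": [[[0,0,-0.2],0],[[0,0,-0.3],0],[[0,0,-0.4],0],[[0,0,-0.6],0],[[0,0,-0.8],0],[[0,0,-0.8],0],[[0,0,-0.8],0],[[0,0,-0.5],0],[[0,0,-0.2],0],[[0,0,0],0]]}}

```text
clock: 20.2
position: [0.5768, 0.0677, 0.2257]
tool_rot: [3.141, 0.001, 2.287]
force: [-0.1, -0.2, -0.6]
grip_width: 0.0574
```

```bash
python3 - <<'E'
from h import *
plan([.44,-.15,.23]);c,im=shot('w10');print(bot.observe()['qpos'].round(3))
cv2.imwrite('pics/side10.png',bot.grab_frame('side'))
E
```

```text
t 20.2 pos [0.5768 0.0677 0.2257] rot [3.1412e+00 6.0000e-04 2.2873e+00] w 0.057393365221519936 F [-0.12 -0.16 -0.61]
shift now [-1.49 -4.92 -0.09]
[ 0.375  0.554 -0.869  1.668  0.459  1.137  0.098]
```

View pics/w10.png

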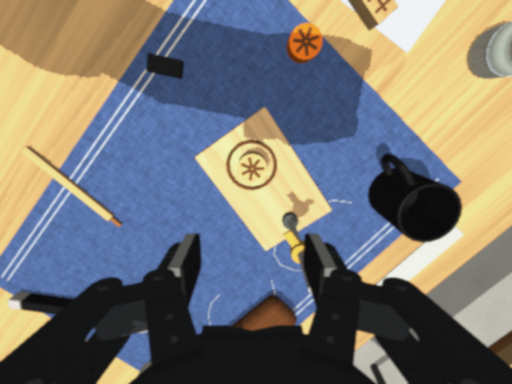

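View pics/side10.png

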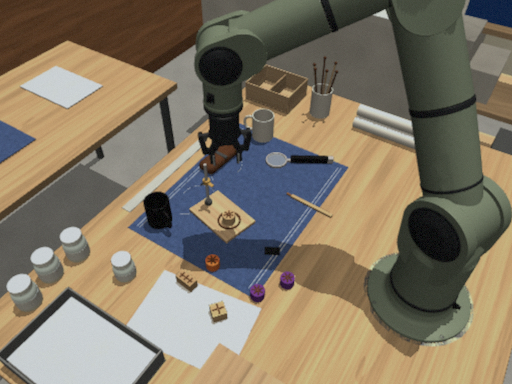

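The stamp stands upright in the dish, with its top at about (252,169) in the wrist view. The pointer is near (293,243). Measuring both.

```bash
python3 - <<'E'
from h import *
r=lambda im,x,y,w,h,k:cv2.resize(im[y:y+h,x:x+w],None,fx=k,fy=k,interpolation=cv2.INTER_CUBIC)
im=cv2.imread('pics/w10.png')
cv2.imwrite('pics/c10.png',r(im,215,130,100,140,4.2))
a=cv2.imread('pics/side10.png');b=bot.grab_frame('scene');cv2.imwrite('pics/scene10.png',b)
cv2.imwrite('pics/c10b.png',np.hstack([r(a,185,155,64,80,6),r(b,270,175,64,80,6)]))
E
```

```text
(no output)
```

View pics/c10.png

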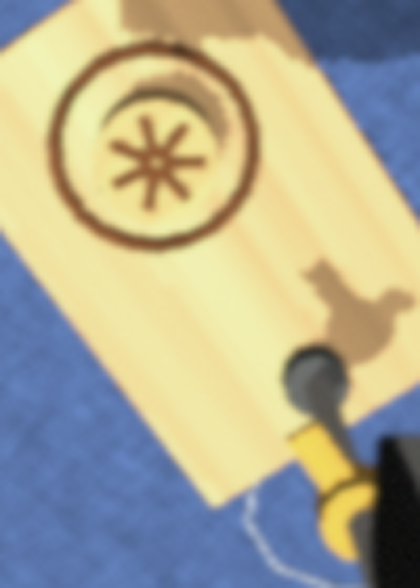

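View pics/c10b.png

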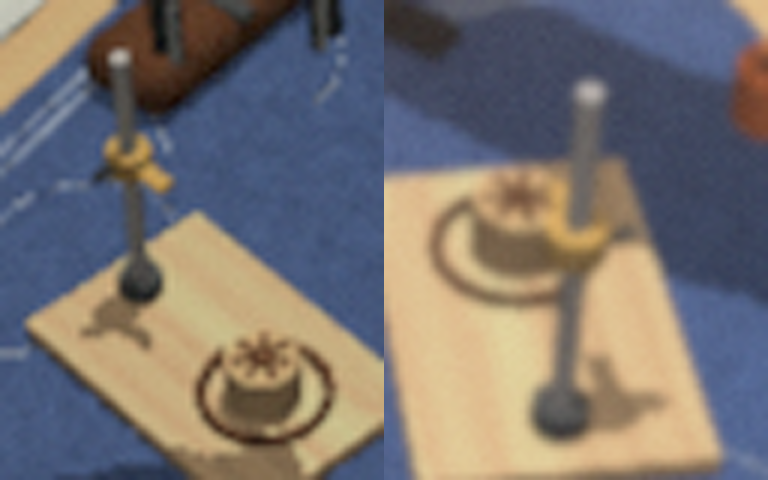

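```bash
python3 - <<'E'
from h import *
np.set_printoptions(precision=4,suppress=True)
c=lc('w10');S=bot.get_calibration('scene');D=bot.get_calibration('side')
W=(c,286.5,232.2);Sd=(D,211.6,185.6);Sc=(S,299.2,204.9)
for o in ([W,Sd],[W,Sc],[Sd,Sc],[W,Sd,Sc]): print(tri(o))
for z in (.105,.11,.115,.12): print(z,[np.round(proj(k,[.6452,.0508,z]),1) for k in (c,D,S)])
st=[(c,152/4.2+214.6,160/4.2+129.6),(D,262/6+184.6,356/6+154.6),(S,(518-384)/6+269.6,196/6+174.6)]
print(st[0][1:],'stamp',tri(st),tri(st[:2]),atz(*st[0],.042))
# ring center
print('dish',atz(c,154/4.2+214.6,147/4.2+129.6,.017))
E
```

```text
(array([0.6459, 0.0509, 0.112 ]), [np.float64(0.0014235154522043878), np.float64(0.0014235154522041044)])
(array([0.6452, 0.05  , 0.1101]), [np.float64(4.262384690550627e-06), np.float64(4.262384690602385e-06)])
(array([0.6473, 0.0499, 0.1114]), [np.float64(0.000932396996428616), np.float64(0.0009323969964287232)])
(array([0.6463, 0.0501, 0.1109]), [np.float64(0.001272159306216207), np.float64(0.0016611069372108136), np.float64(0.0006230014568070015)])
0.105 [array([286.4, 229.8]), array([212.4, 187.4]), array([299.4, 206.5])]
0.11 [array([287. , 231.6]), array([212.3, 186.3]), array([299.5, 204.9])]
0.115 [array([287.5, 233.6]), array([212.2, 185.1]), array([299.7, 203.2])]
0.12 [array([288.1, 235.6]), array([212.1, 183.9]), array([299.8, 201.5])]
(250.79047619047617, 167.6952380952381) stamp (array([0.5767, 0.0679, 0.0411]), [np.float64(0.0013410059710659173), np.float64(0.0012493629430972023), np.float64(0.0005592611278427555)]) (array([0.5757, 0.0694, 0.0446]), [np.float64(0.000815037360861351), np.float64(0.000815037360861373)]) [0.5753 0.0685 0.042 ]
dish [0.5764 0.0682 0.017 ]
```

Emit:
{"op": "servo_tool", "data": {"targets": [[[0,0,0],0.6],[[0,0,0],1],[[0,0,0],1],[[0,0,0],1],[[0,0,0],1],[[0,0,0],1],[[0,0,0],1],[[0,0,0],1],[[0,0,0],1],[[0,0,0],1],[[0,0,0],1],[[0,0,0],1]], "gripper": 0.6}}

```text
clock: 21.85
position: [0.5764, 0.0677, 0.2242]
tool_rot: [-3.14, 0.001, 1.272]
force: [-0.4, -0.4, -1.0]
grip_width: 0.0681
```

Emit:
{"op": "servo_tool", "data": {"targets": [[[0,0,0],1],[[0,0,0],1],[[0,0,0],1],[[0,0,0],1],[[0,0,0],1],[[0,0,0],1],[[0,0,0],1],[[0,0,0],1],[[0,0,0],0.4],[[0,0,0],0]]}}

```text
clock: 23.1
position: [0.5766, 0.0678, 0.2248]
tool_rot: [-3.141, 0.001, 0.543]
force: [-1.0, 0.1, 0.4]
grip_width: 0.0681
```

```bash
python3 - <<'E'
from h import *
plan([.517,-.308,.13],.541)
E
```

```text
t 23.1 pos [0.5766 0.0678 0.2248] rot [-3.1413e+00  6.0000e-04  5.4320e-01] w 0.06809658227860353 F [-1.03  0.15  0.35]
turn units 0.0250893660580436
after turn shift [-4.89  5.83  1.9 ]
shift now [-4.9   5.82  1.9 ]
```

Emit:
{"op": "servo_tool", "data": {"targets": [[[-0.3,0.3,0],0],[[-0.5,0.6,0],0],[[-0.5,0.6,0],0],[[-0.6,0.7,0.1],0],[[-0.6,0.7,0.3],0],[[-0.6,0.7,0.3],0],[[-0.6,0.7,0.4],0],[[-0.5,0.6,0.4],0],[[-0.4,0.5,0.3],0],[[-0.3,0.4,0.1],0],[[0,0.02,0],0],[[0,0,0],0]]}}

```text
clock: 24.6
position: [0.5168, -0.3078, 0.1303]
tool_rot: [-3.141, -0.0, 0.542]
force: [0.9, 0.0, -0.2]
grip_width: 0.0681
```

Emit:
{"op": "servo_tool", "data": {"targets": [[[0,0,0],0],[[0,0,0],0]]}}

```text
clock: 24.85
position: [0.5172, -0.3074, 0.1304]
tool_rot: [3.141, -0.0, 0.543]
force: [-0.7, 0.2, 0.4]
grip_width: 0.0684
```

```bash
python3 - <<'E'
from h import *
plan([.517,-.308,.13],.541);shot('w11')
E
```

```text
t 24.85 pos [ 0.5172 -0.3074  0.1304] rot [ 3.1415e+00 -2.0000e-04  5.4300e-01] w 0.06838073901964077 F [-0.73  0.23  0.42]
turn units 0.02286625305086335
after turn shift [-0.01  0.01  0.01]
shift now [-0.01  0.01  0.01]
```

View pics/w11.png

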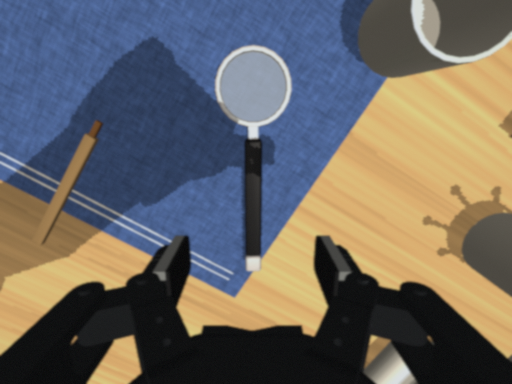

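```bash
python3 - <<'E'
from h import *
c=lc('w11')
L=atz(c,253.5,85.5,.009);E=atz(c,252.7,265,.022);H=atz(c,254,139,.024);C=atz(c,252.7,257,.024);E0=atz(c,252.7,270,.022)
d=(L-C)[:2];y=np.arctan2(d[1],d[0]);u=d/np.linalg.norm(d)
print(L,H,C,E0,np.rad2deg(y),np.linalg.norm(d))
for n,p,k in(('L',L,95),('H',H,45),('C',C,-85)): print(n,p[:2]-u*k/1000)
print(tri([(c,253.5,85.5),(lc('w1'),248.6,79)]))
E
```

```text
[ 0.60048507 -0.25785547  0.009     ] [ 0.55753446 -0.28436106  0.024     ] [ 0.44463035 -0.35117511  0.024     ] [ 0.42919434 -0.36052283  0.022     ] 30.911506422732547 0.18165695052307024
L [ 0.5189787  -0.30665826]
H [ 0.51892618 -0.30747817]
C [ 0.5175571  -0.30750946]
(array([ 0.60227108, -0.25686665, -0.01850259]), [np.float64(9.86941878125894e-05), np.float64(9.869418781262683e-05)])
```

Emit:
{"op": "servo_tool", "data": {"targets": [[[0.03,0.01,0.3],0],[[0,0,0.5],0],[[0,0,0.6],0],[[0,0,0.6],0],[[0,0,0.4],0],[[0,0,0.2],0],[[0,0,0.2],0],[[0,0,0.1],0],[[0,0,0.06],0],[[0,0,0],0],[[0,0,0],0]]}}

```text
clock: 26.28
position: [0.5188, -0.3077, -0.0175]
tool_rot: [3.141, -0.0, 0.542]
force: [-0.1, 0.4, 0.4]
grip_width: 0.0681
```

```bash
python3 - <<'E'
from h import *
plan([.5185,-.3072,-.023],.540);shot('w12')
E
```

```text
t 26.27 pos [ 0.5188 -0.3077 -0.0175] rot [ 3.1411e+00 -2.0000e-04  5.4200e-01] w 0.06806472962759269 F [-0.07  0.44  0.44]
turn units 0.022894533422580236
after turn shift [ 0.   -0.01  0.11]
shift now [ 0.   -0.01  0.11]
```

View pics/w12.png

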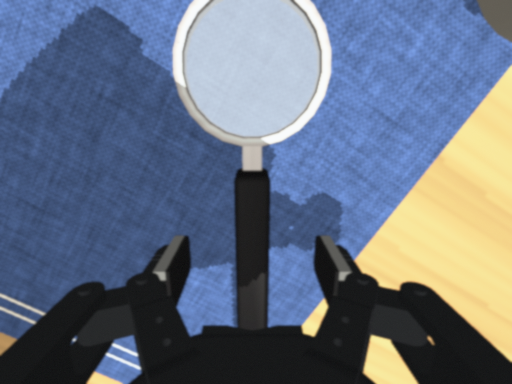

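Emit:
{"op": "servo_tool", "data": {"targets": [[[0,0,0.06],0],[[0,0,0.04],0],[[0,0,0],0],[[0,0,0],0]]}}

```text
clock: 26.82
position: [0.5186, -0.3076, -0.0228]
tool_rot: [-3.142, -0.0, 0.542]
force: [-0.1, -0.2, 0.7]
grip_width: 0.0683
```

Emit:
{"op": "servo_tool", "data": {"targets": [[[0,0,0],0],[[0,0,0],0],[[0,0,0],0],[[0,0,0],0],[[0,0,0],0],[[0,0,0],0],[[0,0,0],0]], "gripper": -1, "newtons": 70}}

```text
clock: 27.7
position: [0.5187, -0.3076, -0.0225]
tool_rot: [3.141, -0.0, 0.542]
force: [-2.7, 0.6, 5.6]
grip_width: 0.0166
```

Emit:
{"op": "servo_tool", "data": {"targets": [[[0,0,-0.1],0],[[0,0,-0.2],0],[[0,0,-0.4],0],[[0,0,-0.6],0],[[0,0,-0.6],0],[[0,0,-0.6],0],[[0,0,-0.6],0],[[0,0,-0.4],0],[[0,0,-0.2],0],[[0,0,0],0],[[0,0,0],0]]}}

```text
clock: 29.08
position: [0.5182, -0.3074, 0.1616]
tool_rot: [-3.141, 0.001, 0.542]
force: [-0.1, 0.1, -1.7]
grip_width: 0.0166
```

```bash
python3 - <<'E'
from h import *
plan([.4947,.0183,.16],.540);shot('w13')
cv2.imwrite('pics/scene13.png',bot.grab_frame('scene'))
E
```

```text
t 29.07 pos [ 0.5182 -0.3074  0.1616] rot [-3.1407e+00  5.0000e-04  5.4210e-01] w 0.01659127177528835 F [-0.1   0.14 -1.65]
turn units 0.024086075977975838
after turn shift [ 2.95 -5.83  0.03]
shift now [ 2.96 -5.82  0.03]
```

View pics/w13.png

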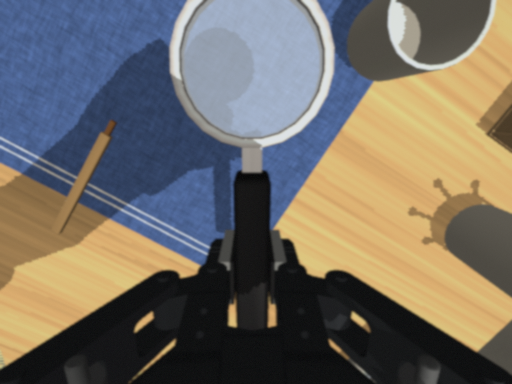

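View pics/scene13.png

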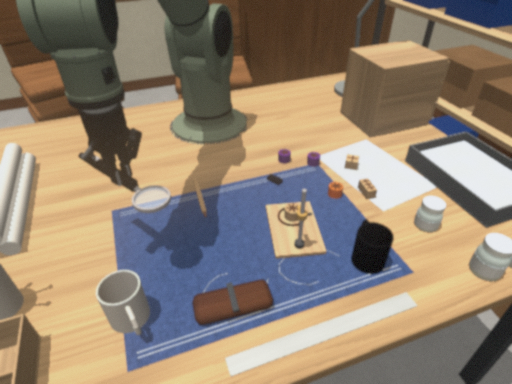

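Emit:
{"op": "servo_tool", "data": {"targets": [[[0.1,-0.2,0],0],[[0.2,-0.4,0],0],[[0.3,-0.6,0],0],[[0.3,-0.6,0],0],[[0.3,-0.6,0],0],[[0.3,-0.6,0],0],[[0.3,-0.6,0],0],[[0.3,-0.6,0],0],[[0.3,-0.6,0],0],[[0.3,-0.6,0],0],[[0.2,-0.4,0],0],[[0.05,-0.02,0],0]]}}

```text
clock: 30.68
position: [0.494, 0.0205, 0.1624]
tool_rot: [-3.141, -0.0, 0.546]
force: [-0.1, -0.2, -1.8]
grip_width: 0.0166
```

Emit:
{"op": "servo_tool", "data": {"targets": [[[0,0,0],0],[[0,0,0],0],[[0,0,0],0]]}}

```text
clock: 31.05
position: [0.4948, 0.0172, 0.1622]
tool_rot: [3.142, 0.0, 0.541]
force: [0.1, 0.2, -1.1]
grip_width: 0.0166
```

```bash
python3 - <<'E'
from h import *
plan([.4947,.0183,.0835],.540);shot('w14')
E
```

```text
t 31.05 pos [0.4948 0.0172 0.1622] rot [3.1415e+00 1.0000e-04 5.4110e-01] w 0.016610332687185182 F [ 0.1   0.2  -1.13]
turn units 0.01236191866887151
after turn shift [ 0.01 -0.02  1.57]
shift now [ 0.01 -0.02  1.57]
```

View pics/w14.png

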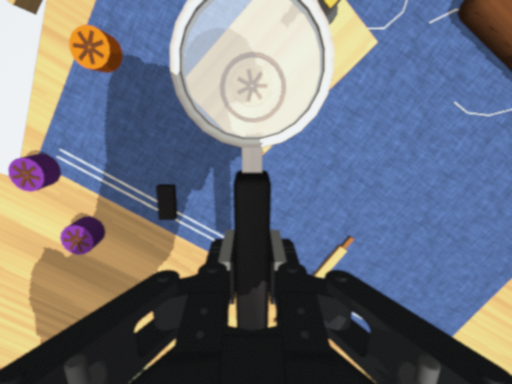

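Emit:
{"op": "servo_tool", "data": {"targets": [[[0,-0.02,0.1],0],[[0,0,0.2],0],[[0,0,0.3],0],[[0,0,0.3],0],[[0,0,0.25],0],[[0,0,0.2],0],[[0,0,0.12],0],[[0,0,0.1],0],[[0,0,0],0],[[0,0,0],0],[[0,0,0],0]]}}

```text
clock: 32.48
position: [0.4945, 0.0186, 0.084]
tool_rot: [3.141, -0.0, 0.542]
force: [-0.1, 0.2, -1.2]
grip_width: 0.0164
```

```bash
python3 - <<'E'
from h import *
plan([.4947,.0183,.0835],.540);c,w=shot('w15')
r=lambda im,x,y,w,h,k:cv2.resize(im[y:y+h,x:x+w],None,fx=k,fy=k,interpolation=cv2.INTER_CUBIC)
a=bot.grab_frame('side');b=bot.grab_frame('scene')
cv2.imwrite('pics/c15.png',np.hstack([r(a,185,145,66,96,6),r(b,255,165,66,96,6)]))
E
```

```text
t 32.48 pos [0.4945 0.0186 0.084 ] rot [ 3.1414e+00 -4.0000e-04  5.4200e-01] w 0.016395390534309603 F [-0.14  0.2  -1.2 ]
turn units 0.02246750730672121
after turn shift [0.   0.01 0.01]
shift now [0.   0.01 0.01]
```

View pics/c15.png

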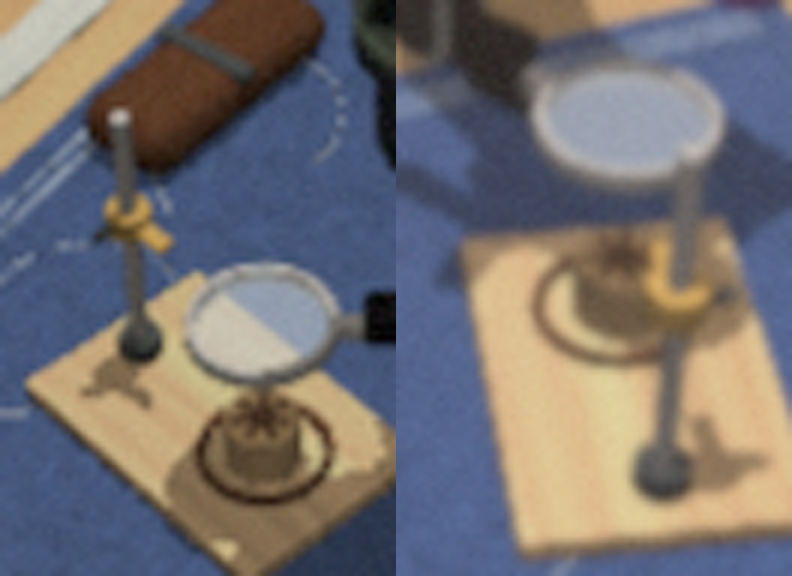

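View pics/w15.png

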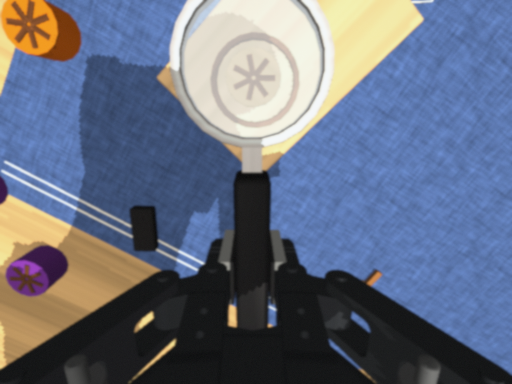

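```bash
python3 - <<'E'
from h import *
np.set_printoptions(precision=4,suppress=True)
S=bot.get_calibration('scene');D=bot.get_calibration('side');c=lc('w15')
print(tri([(D,228.6,198.4),(S,293.1,185.4)]),tri([(D,228.6,198.4),(S,293.1,185.4),(c,251.3,65.5)]))
print('pointer now',tri([(D,161/6+184.6,246/6+144.6),(S,(575-396)/6+254.6,243/6+164.6)]))
print('stamp',tri([(D,262/6+184.6,416/6+144.6),(S,(626-396)/6+254.6,256/6+164.6)]))
E
```

```text
(array([0.5756, 0.0664, 0.1107]), [np.float64(0.0006767959577472115), np.float64(0.0006767959577471678)]) (array([0.575 , 0.0674, 0.1108]), [np.float64(0.0011925654956316501), np.float64(0.0008726045307235698), np.float64(0.0012109657800178336)])
pointer now (array([0.6437, 0.0315, 0.1065]), [np.float64(0.016639526794217537), np.float64(0.016639526794217378)])
stamp (array([0.5782, 0.0687, 0.0418]), [np.float64(0.0008486078391175149), np.float64(0.0008486078391174213)])
```

Emit:
{"op": "servo_tool", "data": {"targets": [[[0,0,0],0],[[0,0,0],0]]}}

```text
clock: 32.88
position: [0.4943, 0.0187, 0.0837]
tool_rot: [-3.142, 0.0, 0.542]
force: [0.4, 0.1, -1.1]
grip_width: 0.0165
```

```bash
python3 - <<'E'
from h import *
o=bot.observe();print(o['clock'],o['position'],abs(o['qd']).max(),o['grip_width']);print(bot.job_done())
E
```

```text
32.875 [0.49431442 0.01865182 0.08371289] 0.002018911746173511 0.016458092248503513
the job is handed in; nothing more can be done
None
```

I stood the wooden round stamp in the dish, carved face up, and let go. I then gripped the loupe at its balance point and handed the job in at 32.9 s while holding it over the stamp. `bot.job_done()` reports no verdict.

| Last checks | Measured position (m) | Source |
|---|---|---|
| Lens centre | (0.575, 0.067), height 0.111 | three cameras |
| Stamp | (0.577, 0.068), upright in the dish | scene and side cameras |
| Pointer tip | height 0.111 | three cameras, before the loupe was lifted |

- **Result:** the lens is about 2 mm off the stamp centre and at pointer height. The tool is level, the arm is still and the grip reads 16.5 mm.
- **Fingertips:** they sat about 30 mm behind the reported TCP, which disagrees with the given description. My first close on the stamp therefore closed on air above it. I saw this in the images, tested it by descending in small steps, and corrected for it in both grasps.
- **Pointer re-check:** the final two-camera re-check of the pointer failed, with a 17 mm residual, because I misread a pixel in the scene view. In the side view the tip is within a fraction of a pixel of where it was before, so I take it as not moved.
- **Widths:** the gripper read 39 mm on the 40 mm stamp and 16.6 mm on the 18 mm handle.
- **Other objects:** I saw none of them shift in the pictures, but I did not re-measure them at the end.

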